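# Clip down the lid of the spare-parts box

### The arm

A 6-joint arm with a two-finger parallel gripper is mounted at the origin on the work surface. World frame = base frame: x ahead of the robot, y to its left, z up, the work surface at z = 0. Lengths are in mm, angles in rad, forces in N, time in s.
With the tool pointing down it reaches from about 275 to 725 mm from the base axis. Payload 5.6 kg.
Tool frame: the origin (TCP) lies midway between the tips of the shut fingers; the grasp point (between the pads) lies 19 mm behind it; z points along the fingers, y is the line along which they close (so a half turn about z gives the same grasp; the last joint's range is limited). The gripper opens to 85 mm and grips with 20 to 120 N. Pads are 22 mm wide; open, the fingers measure 114 mm over their backs; the gripper's body (76 mm by 85 mm) begins 54 mm behind the grasp point. The pads swing forward as they close: fully open they stand 13 mm farther back than shut.
Start: joints at [-1.013, 0.255, 0.108, 0, -1.424, -0.285], TCP at [148.206, -529.649, 231.283] pointing down, gripper open.
Joint ranges: [-2.95, 2.95], [-1.21, 1.97], [-1.09, 1.5], [-2.87, 1.71], [-2.94, -0.07], [-3.05, 3.05]. Speed limits (rad/s): [2.57, 2.57, 3.14, 3.14, 3.14, 3.14].

### API

Orientations are given as [roll, pitch, yaw] about the fixed x, y, z axes, in that order (R = Rz(yaw) Ry(pitch) Rx(roll)).
In Python, from bench import ctrl gives the robot as it stands.
- The arm moves only by the tool apply_moves, never from a script. Its argument "moves" is a list of rows, each an object with "translation": the shift along the tool's x, y, z normalised to -1 to 1, where 1 is 0.2 m, a list of three; "yaw": the turn about the tool's z normalised to -1 to 1, where 1 is 45 degrees. In form: [{"translation": [x, y, z], "yaw": yaw}, ...]. A call has 1 to 5 rows; each row shifts and turns the commanded pose from where the row before left it, along the tool's axes as they then stand; what a row does not reach is not made up. A row lasts 1/8 s, in which the tool goes at most 62.5 mm and 10.7 degrees, less where a joint would pass 70% of its speed; a pose out of reach is approached as far as the arm can. A call with a number of a shift or a turn outside -1 to 1 is refused whole. A call with a gripper value outside its range is refused whole. "hand" is the opening, from -1 (shut) to 1 (fully open), set as the call begins (left out, the last holds). The fingers move at their own pace and stop on an object; "grip_force" is the grip in N (left out, the last holds). Time passes only in rows, so rows that do not move let the fingers close. It gives the time, the measured TCP pose, the force, the opening and the grip force at its end, in the units of the state.
- ctrl.get_obs(): the state, without advancing time (a new reading comes with each control period).
- ctrl.camera(name): name is "scene" or "top" or "wrist"; returns a dict with "image" (400x640x3 uint8, red, green, blue), "K" (3x3 intrinsics, pixels), "k1" (the pictures are not rectified: a ray, as slopes to the right and down, at radius r is drawn at 1 + k1 r^2 times it, then the intrinsics apply), "origin" and "rotation" of the camera in the world; the wrist camera has in their place "tool_from_camera" (4x4, takes a point from camera to tool coordinates, whose origin is the TCP and whose axes are the flange's). Camera axes: x right, y down, z forward; pixel columns grow to the right and rows downward; lengths in mm; the calibration is good to about 2 mm. A picture is of the moment at which its call begins: read the wrist's pose just before it. There is no depth.
- ctrl.sign_off(): hands the job in; it is judged then, once.
The state is a dict: "clock": time; "joint_positions": joint angles; "qvel": joint speeds; "effort": joint torques, N m; "tcp_pos": TCP position; "ee_rot": TCP orientation; "contact_force": force on the tool from outside, world axes, zero at the start; "moment": the same for the moment, N m; "width": finger opening in mm; "gripper_force": force on a finger pad.
Only numpy, scipy, OpenCV 4.12 (cv2) and the standard library are available. Lean on these libraries where they do the work, as an engineer would, in place of code of your own. Each camera call takes 0.05 s, during which the arm holds its last target. There are 200 camera calls.

### The job

Close the lid of the clear spare-parts box by pressing its four blue clips down over the rim until each snaps fully shut. Work in opposite-corner order so that the lid pulls down evenly: any clip first, next the one diagonally across from it, then the remaining two in either order. Leave the flask, the parts tray and the screwdriver where they are.

Things in the scene. Friction and masses are not known exactly. Their poses are not given: they have to be found in the camera images.
- box: Clear plastic box, 180 (its x) x 240 (its y) mm, yellow lid already in place, lid top 85 mm above the table; hinge blocks stand 10 mm above the lid. Heavy with hardware: it does not shift. Origin: centre of its underside, on the table; x points to its far side, y to its left, z up; turned up to 40 degrees. Four blue clips are hinged on the lid near its corners.
- clip_near_left (a joint): Blue clip flap 36 wide, 49 long, 4 mm thick, with 14 mm lip; hinged on the lid at box frame (-50, 80, 89) mm, line along box y, reaching out over the -x (near) rim. Value in rad: 0 open, tip up 46 deg; 0.8 shut, flat (upper face 91 mm above the table). Over-centre spring: resists a press on its pad (up to 9 N) until about 0.53, then snaps shut and stays; released earlier it springs back.
- clip_near_left_pad (a point): Centre of the ribbed patch on the upper face of the near-left clip, 26 mm out from its hinge line; moves with the clip. When shut it lies at box frame (-76, 80, 91) mm, and is where to press down.
- clip_near_right (a joint): Blue clip flap 36 wide, 49 long, 4 mm thick, with 14 mm lip; hinged on the lid at box frame (-50, -80, 89) mm, line along box y, reaching out over the -x (near) rim. Value in rad: 0 open, tip up 46 deg; 0.8 shut, flat (upper face 91 mm above the table). Over-centre spring: resists a press on its pad (up to 9 N) until about 0.53, then snaps shut and stays; released earlier it springs back.
- clip_near_right_pad (a point): Centre of the ribbed patch on the upper face of the near-right clip, 26 mm out from its hinge line; moves with the clip. When shut it lies at box frame (-76, -80, 91) mm, and is where to press down.
- clip_far_left (a joint): Blue clip flap 36 wide, 49 long, 4 mm thick, with 14 mm lip; hinged on the lid at box frame (50, 80, 89) mm, line along box y, reaching out over the +x (far) rim. Value in rad: 0 open, tip up 46 deg; 0.8 shut, flat (upper face 91 mm above the table). Over-centre spring: resists a press on its pad (up to 9 N) until about 0.53, then snaps shut and stays; released earlier it springs back.
- clip_far_left_pad (a point): Centre of the ribbed patch on the upper face of the far-left clip, 26 mm out from its hinge line; moves with the clip. When shut it lies at box frame (76, 80, 91) mm, and is where to press down.
- clip_far_right (a joint): Blue clip flap 36 wide, 49 long, 4 mm thick, with 14 mm lip; hinged on the lid at box frame (50, -80, 89) mm, line along box y, reaching out over the +x (far) rim. Value in rad: 0 open, tip up 46 deg; 0.8 shut, flat (upper face 91 mm above the table). Over-centre spring: resists a press on its pad (up to 9 N) until about 0.53, then snaps shut and stays; released earlier it springs back.
- clip_far_right_pad (a point): Centre of the ribbed patch on the upper face of the far-right clip, 26 mm out from its hinge line; moves with the clip. When shut it lies at box frame (76, -80, 91) mm, and is where to press down.
- flask: Bystander: teal drinking flask with steel cap, 70 mm diameter, 220 mm tall, loose, standing beside one end of the box. Origin: centre of its foot; z up.
- tray: Bystander: black open parts tray 100 x 90 x 30 mm, loose, beside the other end of the box. Origin: centre of its underside.
- driver: Bystander: red-handled screwdriver 180 mm long, loose, lying beyond the far side of the box, roughly along the box's y. Its own x runs along it.

How it is judged:
By the outcome, as a careful person would: the job done as asked, in the order asked, and still so for the second after the job is handed in, with the robot touching nothing.
It also fails if it takes over 43 s, if anything falls off the work surface, if the arm or the gripper's body presses on something with over 40 N, if the wrist force passes 120 N, or if a joint passes its speed limit or range.

## Working session

There is one attempt and no reset: what is moved stays moved. The work goes in short steps, Python scripts to look and compute and a tool call to move; the robot and the scene stay as the last step left them, time stands still between calls to the robot, and variables do not carry over. Pictures are saved under pics/ and viewed, at most 10 in all, crops included, and the job is handed in when it is done.

Besides the shell and the picture viewer there is one more tool, called as name(argument=value, ...), one argument or row to a line, values as JSON. apply_moves: Moves the arm, as the interface text tells. Its arguments: {"type":"object","properties":{"moves":{"type":"array"},"hand":{"type":"number"},"grip_force":{"type":"number"}},"required":["moves"]}

```bash
mkdir -p pics
cat > h.py <<'E'
import numpy as np, cv2
from bench import ctrl
def ray(c,uv):
    K=np.array(c["K"]);x=(uv[0]-K[0,2])/K[0,0];y=(uv[1]-K[1,2])/K[1,1]
    rd=np.hypot(x,y);r=rd
    for _ in range(20): r=rd/(1+c["k1"]*r*r)
    s=r/rd if rd>0 else 1
    return np.array(c["origin"],float),np.array(c["rotation"])@np.array([x*s,y*s,1.])
def onplane(c,uv,z):
    o,d=ray(c,uv);return o+d*(z-o[2])/d[2]
E
python3 - <<'E'
from h import *
for n in("top","scene"):
    c=ctrl.camera(n);cv2.imwrite(f"pics/{n}0.png",c["image"][:,:,::-1]);np.save(f"{n}.npy",c,allow_pickle=True)
    print(n,c["K"],c["k1"],c["origin"],c["rotation"])
print(ctrl.get_obs())
E
```

```text
top [[500.70350167   0.         311.78291445]
 [  0.         500.70350167 205.35476879]
 [  0.           0.           1.        ]] -0.07534502226634325 [ 308.29439136   32.78365531 1432.7628469 ] [-2.94558223e+00  1.40900786e-03 -1.57535503e+00]
scene [[458.94287      0.         315.36758221]
 [  0.         458.94287    201.17759338]
 [  0.           0.           1.        ]] -0.1053759548803867 [1243.15293851 -657.91642223  750.67594154] [-2.17354008 -0.01544163  0.74623649]
{'clock': 0.1, 'joint_positions': array([-1.01339878e+00,  2.55712696e-01,  1.07159765e-01, -4.12061767e-04,
       -1.42391409e+00, -2.84596066e-01]), 'qvel': array([-0.00044548, -0.00235619,  0.00550143,  0.00199797,  0.00036769,
       -0.00058032]), 'effort': array([-4.57123242e-03, -3.87602985e+01,  2.38470536e+01,  5.37818089e+00,
       -3.90527974e-03, -9.66513696e-07]), 'tcp_pos': array([ 148.11930295, -529.2295426 ,  230.48488741]), 'ee_rot': array([ 3.13987473e+00, -7.79536332e-05, -2.86885176e+00]), 'contact_force': array([0.08850441, 0.00918791, 0.63367849]), 'moment': array([-0.00752316, -0.0151603 , -0.01680884]), 'gripper_force': 0.0, 'width': 85.4020809513615}
```

View pics/top0.png

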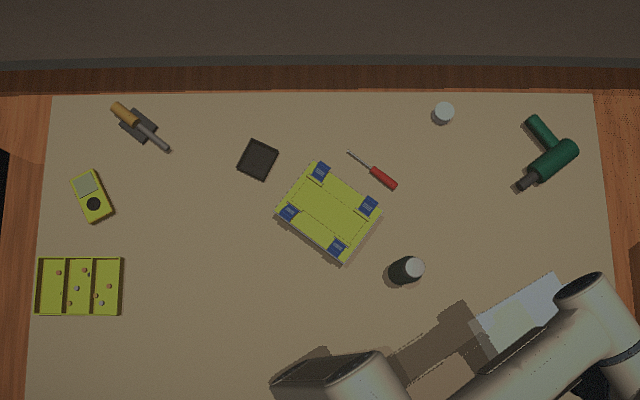

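View pics/scene0.png

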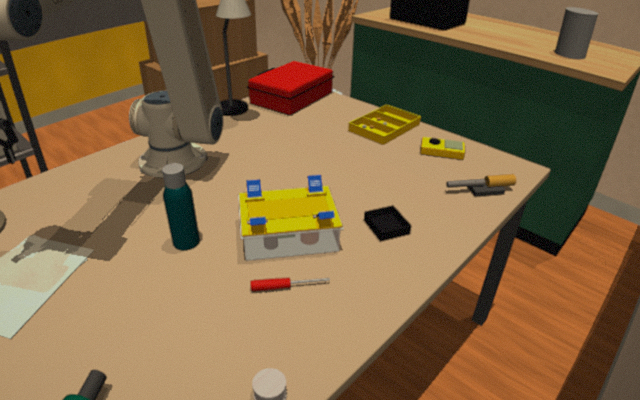

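The top view shows the yellow lid centred at about (330,211), with blue clips at (320,171), (369,207), (289,213) and (338,246). The flask is at (405,270), the tray at (258,160) and the driver at (372,170).

```bash
cat >> h.py <<'E'
from scipy.spatial.transform import Rotation as Rn
def cam(n):
    c=ctrl.camera(n)
    if "rotation" in c and np.shape(c["rotation"])==(3,): c["rotation"]=Rn.from_euler("xyz",c["rotation"]).as_matrix()
    return c
E
python3 - <<'E'
from h import *
for n in("top","scene"):
    c=cam(n);h=cv2.cvtColor(c["image"],cv2.COLOR_RGB2HSV)
    m=cv2.inRange(h,(22,110,70),(38,255,255));b=cv2.inRange(h,(100,110,50),(130,255,255))
    cs,_=cv2.findContours(m,cv2.RETR_EXTERNAL,cv2.CHAIN_APPROX_NONE)
    roi=(270,385,155,270) if n=="top" else (235,345,170,260)
    P=[]
    for k in cs:
        u,v=k[:,0].mean(0)
        if roi[0]<u<roi[1] and roi[2]<v<roi[3] and len(k)>15: P+=[p for p in k[:,0]]
    W=np.array([onplane(c,p,85)[:2] for p in P],np.float32)
    r=cv2.minAreaRect(W);print(n,r,cv2.boxPoints(r).round(1).tolist())
    cc=cv2.connectedComponentsWithStats(b)
    for s,q in zip(cc[2],cc[3]):
        if s[4]>30 and s[4]<3000: print(s,q.round(1),onplane(c,q,107).round(1))
    if n=="top":
        for nm,uv,z in(("flasktop",(413,267),220),("flaskfoot",(400,275),0),("tray",(258,162),15),("drv",(372,170),10),("drv1",(348,151),5),("drv2",(396,188),10)): print(nm,onplane(c,uv,z).round(0))
E
```

```text
top ((562.2930297851562, -10.331695556640625), (239.02745056152344, 179.20956420898438), 52.60197448730469) [[418.5, -50.900001525878906], [560.9000244140625, -159.6999969482422], [706.0999755859375, 30.200000762939453], [563.7000122070312, 139.0]]
[312 161  18  21 146] [320.8 170.5] [668.8   8.3 107. ]
[359 196  19  20 148] [368.1 205.1] [ 571.6 -118.6  107. ]
[280 204  18  18 130] [287.8 212.4] [552.6  98.2 107. ]
[327 239  19  18 136] [335.5 248.2] [455.2 -28.9 107. ]
flasktop [ 396. -211.  220.]
flaskfoot [ 389. -217.    0.]
tray [721. 191.  15.]
drv [ 696. -144.   10.]
drv1 [756. -75.   5.]
drv2 [ 641. -213.   10.]
scene ((565.417724609375, -11.355682373046875), (240.0266876220703, 186.75196838378906), 52.72318649291992) [[418.3999938964844, -50.29999923706055], [567.0, -163.39999389648438], [712.4000244140625, 27.600000381469727], [563.7999877929688, 140.6999969482422]]
[308 175  14  17 149] [314.6 183.3] [557.6  95.1 107. ]
[247 180  14  17 153] [253.6 188.1] [460.3 -31.3 107. ]
[318 212  16   7  88] [325.6 214.8] [671.6  10.6 107. ]
[250 218  16   7  96] [257.3 220.9] [ 573.1 -117.6  107. ]
```

apply_moves(
  moves=[
    {"translation": [0, 0, -0.1], "yaw": 0.234},
    {"translation": [0, 0, -0.1], "yaw": 0.234},
    {"translation": [0, 0, -0.1], "yaw": 0.234},
    {"translation": [0, 0, -0.1], "yaw": 0.234},
    {"translation": [0, 0, -0.1], "yaw": 0.234},
  ],
  hand=-1,
  grip_force=40,
)

```text
clock: 0.82
tcp_pos: [148.2, -529.5, 331.7]
ee_rot: [3.141, -0.0, 2.489]
contact_force: [0.6, -0.4, -0.7]
width: 0.3
gripper_force: 0.0
```

```bash
cat >> h.py <<'E'
C=np.array([562.8,-10.6]);A=np.deg2rad(-37.4)
ex=np.array([np.cos(A),np.sin(A)]);ey=np.array([-np.sin(A),np.cos(A)])
def go(bx,by,z=None):
    o=ctrl.get_obs();R=Rn.from_euler("xyz",o["ee_rot"]).as_matrix()
    w=C+bx*ex+by*ey;p=o["tcp_pos"]
    d=R.T@(np.array([w[0],w[1],p[2] if z is None else z])-p)
    print("t",round(o["clock"],2),"tcp",p.round(1),"rot",np.rad2deg(o["ee_rot"]).round(1),"target",w.round(1),"tool shift mm",d.round(1),"norm",(d/200).round(3),"F",o["contact_force"].round(1),"w",o["width"])
E
python3 -c "
from h import *
go(74,-80)"
```

```text
t 0.82 tcp [ 148.2 -529.5  331.7] rot [180.   -0.  142.6] target [ 573.  -119.1] tool shift mm [-8.85e+01  5.84e+02  1.00e-01] norm [-4.43e-01  2.92e+00  1.00e-03] F [ 0.6 -0.4 -0.7] w 0.31988767982554817
```

apply_moves(
  moves=[
    {"translation": [-0.04, 0.25, 0], "yaw": 0},
    {"translation": [-0.04, 0.25, 0], "yaw": 0},
    {"translation": [-0.04, 0.25, 0], "yaw": 0},
    {"translation": [-0.04, 0.25, 0], "yaw": 0},
    {"translation": [-0.04, 0.25, 0], "yaw": 0},
  ],
)

```text
clock: 1.45
tcp_pos: [331.6, -352.7, 331.2]
ee_rot: [3.142, -0.0, 2.495]
contact_force: [-0.6, -1.1, 0.1]
width: -0.1
gripper_force: 0.0
```

apply_moves(
  moves=[
    {"translation": [-0.04, 0.25, 0], "yaw": 0},
    {"translation": [-0.04, 0.25, 0], "yaw": 0},
    {"translation": [-0.04, 0.25, 0], "yaw": 0},
    {"translation": [-0.04, 0.25, 0], "yaw": 0},
    {"translation": [-0.04, 0.25, 0], "yaw": 0},
  ],
)

```text
clock: 2.08
tcp_pos: [514.1, -177.2, 331.2]
ee_rot: [-3.142, -0.0, 2.496]
contact_force: [0.2, -1.7, 0.2]
width: -0.2
gripper_force: 0.0
```

```bash
python3 -c "
from h import *
go(74,-80,140)"
```

```text
t 2.08 tcp [ 514.1 -177.2  331.2] rot [-180.   -0.  143.] target [ 573.  -119.1] tool shift mm [-12.1  81.9 191.2] norm [-0.06   0.409  0.956] F [ 0.2 -1.7  0.2] w -0.21095262996118833
```

apply_moves(
  moves=[
    {"translation": [-0.03, 0.2, 0.1], "yaw": 0},
    {"translation": [-0.03, 0.2, 0.2], "yaw": 0},
    {"translation": [0, 0, 0.26], "yaw": 0},
    {"translation": [0, 0, 0.25], "yaw": 0},
    {"translation": [0, 0, 0.14], "yaw": 0},
  ],
)

```text
clock: 2.7
tcp_pos: [569.3, -121.6, 138.0]
ee_rot: [-3.139, -0.004, 2.495]
contact_force: [0.2, 0.6, 0.8]
width: -0.2
gripper_force: 0.0
```

apply_moves(
  moves=[
    {"translation": [0, 0, 0], "yaw": 0},
  ],
)

```text
clock: 2.82
tcp_pos: [569.2, -121.8, 138.9]
ee_rot: [-3.138, -0.005, 2.495]
contact_force: [0.1, -0.3, 0.1]
width: -0.1
gripper_force: 0.0
```

```bash
python3 -c "
from h import *
go(74,-80,92)
o=ctrl.get_obs();c=ctrl.camera('scene');cv2.imwrite('pics/s1.png',cv2.resize(c['image'][130:270,200:380,::-1],None,fx=4,fy=4))"
```

```text
t 2.83 tcp [ 569.2 -121.8  138.9] rot [-179.8   -0.3  143. ] target [ 573.  -119.1] tool shift mm [-1.6  4.6 46.8] norm [-0.008  0.023  0.234] F [ 0.1 -0.3  0.1] w -0.06208534378796463
```

View pics/s1.png

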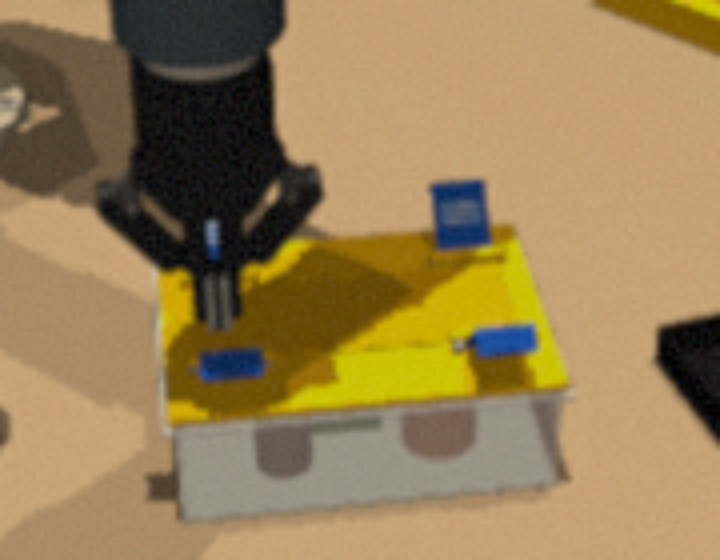

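The fingers, at about (215,320) in the crop, hover over the far-right clip, and all four clips are open. I'll correct the offset and press.

apply_moves(
  moves=[
    {"translation": [-0.01, 0.023, 0.06], "yaw": 0},
    {"translation": [0, 0, 0.05], "yaw": 0},
    {"translation": [0, 0, 0.05], "yaw": 0},
    {"translation": [0, 0, 0.04], "yaw": 0},
    {"translation": [0, 0, 0.03], "yaw": 0},
  ],
)

```text
clock: 3.5
tcp_pos: [575.7, -119.4, 95.5]
ee_rot: [3.141, 0.001, 2.495]
contact_force: [0.2, -0.3, -0.4]
width: -0.1
gripper_force: 0.0
```

apply_moves(
  moves=[
    {"translation": [0, 0, 0], "yaw": 0},
    {"translation": [0, 0, 0], "yaw": 0},
  ],
)

```text
clock: 3.75
tcp_pos: [575.1, -119.4, 95.1]
ee_rot: [-3.141, -0.0, 2.496]
contact_force: [0.2, -1.1, -0.4]
width: 0.7
gripper_force: 0.0
```

```bash
python3 -c "
from h import *
go(74,-80,91)"
```

```text
t 3.75 tcp [ 575.1 -119.4   95.1] rot [-180.   -0.  143.] target [ 573.  -119.1] tool shift mm [ 1.9 -1.   4.1] norm [ 0.009 -0.005  0.021] F [ 0.2 -1.1 -0.4] w 0.6648973627144013
```

apply_moves(
  moves=[
    {"translation": [0, 0, 0.02], "yaw": 0},
    {"translation": [0, 0, 0.005], "yaw": 0},
    {"translation": [0, 0, 0], "yaw": 0},
  ],
)

```text
clock: 4.12
tcp_pos: [575.5, -119.5, 91.0]
ee_rot: [3.141, 0.001, 2.496]
contact_force: [-2.1, 1.1, 4.7]
width: -0.0
gripper_force: 2.5
```

apply_moves(
  moves=[
    {"translation": [0, 0, -0.1], "yaw": 0},
    {"translation": [0, 0, -0.25], "yaw": 0},
    {"translation": [0, 0, 0], "yaw": 0},
  ],
)

```text
clock: 4.5
tcp_pos: [577.8, -119.9, 164.6]
ee_rot: [3.137, 0.007, 2.496]
contact_force: [0.7, -0.9, -0.5]
width: -0.3
gripper_force: 0.0
```

```bash
python3 -c "
from h import *
go(-74,80,140)
o=ctrl.get_obs();c=ctrl.camera('scene');cv2.imwrite('pics/s2.png',cv2.resize(c['image'][130:270,200:380,::-1],None,fx=4,fy=4))"
```

```text
t 4.5 tcp [ 577.8 -119.9  164.6] rot [179.8   0.4 143. ] target [552.6  97.9] tool shift mm [151.4 158.7  24.2] norm [0.757 0.794 0.121] F [ 0.7 -0.9 -0.5] w -0.31374102053683794
```

View pics/s2.png

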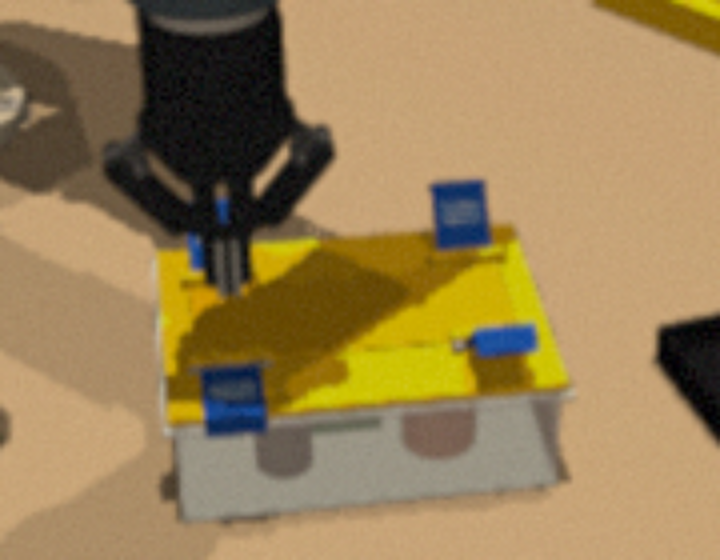

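The far-right clip, at about (235,400), is flat with its lip over the rim, and the other three are open. Near-left is next.

apply_moves(
  moves=[
    {"translation": [0.19, 0.2, 0], "yaw": 0},
    {"translation": [0.19, 0.2, 0], "yaw": 0},
    {"translation": [0.19, 0.2, 0], "yaw": 0},
    {"translation": [0.19, 0.2, 0], "yaw": 0},
    {"translation": [0, 0, 0.1], "yaw": 0},
  ],
)

```text
clock: 5.18
tcp_pos: [550.1, 103.4, 140.1]
ee_rot: [3.14, 0.0, 2.5]
contact_force: [-0.3, -0.2, -1.6]
width: 0.1
gripper_force: 0.0
```

apply_moves(
  moves=[
    {"translation": [0, 0, 0], "yaw": 0},
  ],
)

```text
clock: 5.3
tcp_pos: [548.4, 99.9, 137.7]
ee_rot: [-3.137, -0.003, 2.496]
contact_force: [0.0, 0.0, 0.5]
width: -0.2
gripper_force: 0.0
```

```bash
python3 -c "
from h import *
go(-74,80,90.5)"
```

```text
t 5.3 tcp [548.4  99.9 137.7] rot [-179.7   -0.2  143. ] target [552.6  97.9] tool shift mm [-4.7  1.2 47.2] norm [-0.023  0.006  0.236] F [0.  0.  0.5] w -0.21551412280974125
```

apply_moves(
  moves=[
    {"translation": [-0.018, 0.005, 0.05], "yaw": 0},
    {"translation": [0, 0, 0.05], "yaw": 0},
    {"translation": [0, 0, 0.05], "yaw": 0},
    {"translation": [0, 0, 0.04], "yaw": 0},
    {"translation": [0, 0, 0.035], "yaw": 0},
  ],
)

```text
clock: 5.92
tcp_pos: [554.2, 98.3, 95.6]
ee_rot: [3.14, 0.001, 2.495]
contact_force: [-0.3, -0.7, 0.6]
width: -0.1
gripper_force: 0.0
```

apply_moves(
  moves=[
    {"translation": [0, 0, 0.01], "yaw": 0},
    {"translation": [0, 0, 0.005], "yaw": 0},
    {"translation": [0, 0, 0], "yaw": 0},
  ],
)

```text
clock: 6.3
tcp_pos: [553.6, 98.3, 92.1]
ee_rot: [-3.141, -0.0, 2.495]
contact_force: [0.2, 0.6, 0.0]
width: -0.2
gripper_force: 0.0
```

apply_moves(
  moves=[
    {"translation": [0, 0, 0.01], "yaw": 0},
    {"translation": [0, 0, 0.005], "yaw": 0},
    {"translation": [0, 0, 0], "yaw": 0},
  ],
)

```text
clock: 6.68
tcp_pos: [554.0, 98.5, 91.0]
ee_rot: [3.141, 0.001, 2.496]
contact_force: [-4.2, -0.5, 9.7]
width: 0.1
gripper_force: 4.8
```

apply_moves(
  moves=[
    {"translation": [0, 0, -0.1], "yaw": 0},
    {"translation": [0, 0, -0.25], "yaw": 0},
    {"translation": [0, 0, 0], "yaw": 0},
  ],
)

```text
clock: 7.05
tcp_pos: [556.3, 99.1, 163.8]
ee_rot: [3.134, 0.005, 2.496]
contact_force: [-0.9, 0.2, 0.0]
width: -0.1
gripper_force: 0.0
```

```bash
python3 -c "
from h import *
go(-74,-80,140)
o=ctrl.get_obs();c=ctrl.camera('top');cv2.imwrite('pics/t2.png',cv2.resize(c['image'][130:290,230:430,::-1],None,fx=3.5,fy=3.5))"
```

```text
t 7.05 tcp [556.3  99.1 163.8] rot [179.6   0.3 143. ] target [455.4 -29.2] tool shift mm [   3.5 -163.3   22.6] norm [ 0.018 -0.817  0.113] F [-0.9  0.2  0. ] w -0.06755716923588279
```

View pics/t2.png

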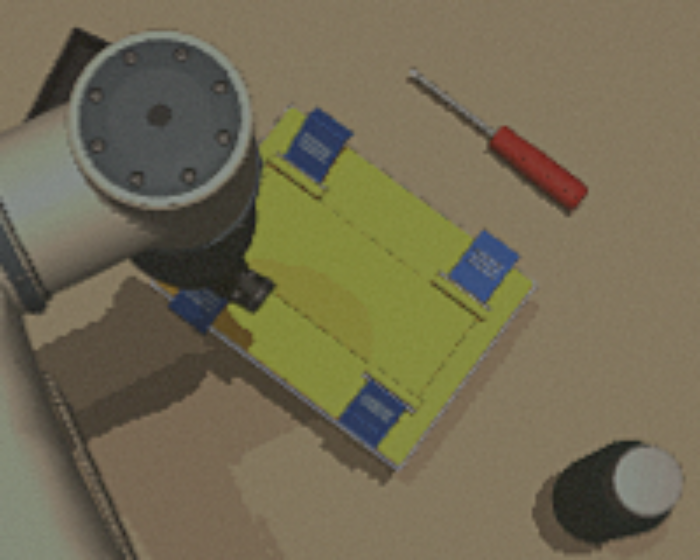

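In the top crop, near-left at (200,308) looks flat, and the 9.7 N reading at 91 mm fits a shut clip. I'll check it from the scene view once the arm is clear of it.

apply_moves(
  moves=[
    {"translation": [0.01, -0.2, 0], "yaw": 0},
    {"translation": [0, -0.2, 0], "yaw": 0},
    {"translation": [0, -0.2, 0], "yaw": 0},
    {"translation": [0, -0.2, 0.05], "yaw": 0},
    {"translation": [0, 0, 0.06], "yaw": 0},
  ],
)

```text
clock: 7.72
tcp_pos: [453.9, -29.6, 136.5]
ee_rot: [-3.141, -0.001, 2.493]
contact_force: [1.6, 0.9, 0.4]
width: 0.3
gripper_force: 0.0
```

apply_moves(
  moves=[
    {"translation": [0, 0, 0], "yaw": 0},
  ],
)

```text
clock: 7.85
tcp_pos: [454.9, -28.2, 136.0]
ee_rot: [-3.14, -0.002, 2.495]
contact_force: [-0.2, 1.0, 0.2]
width: -0.2
gripper_force: 0.0
```

```bash
python3 -c "
from h import *
go(-74,-80,90)
o=ctrl.get_obs();c=ctrl.camera('scene');cv2.imwrite('pics/s3.png',cv2.resize(c['image'][130:270,200:380,::-1],None,fx=4,fy=4))"
```

```text
t 7.85 tcp [454.9 -28.2 136. ] rot [-1.799e+02 -1.000e-01  1.430e+02] target [455.4 -29.2] tool shift mm [-1.1 -0.4 46. ] norm [-0.005 -0.002  0.23 ] F [-0.2  1.   0.2] w -0.1569925423371265
```

View pics/s3.png

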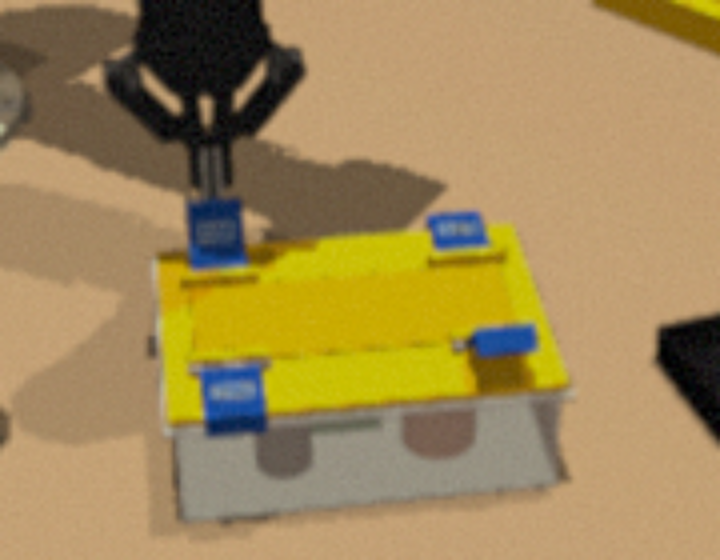

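Near-left, at (458,230), is now flat, and near-right at (215,230) and far-left at (505,340) are still open. I'll press near-right.

apply_moves(
  moves=[
    {"translation": [-0.005, 0, 0.05], "yaw": 0},
    {"translation": [0, 0, 0.05], "yaw": 0},
    {"translation": [0, 0, 0.05], "yaw": 0},
    {"translation": [0, 0, 0.04], "yaw": 0},
    {"translation": [0, 0, 0.03], "yaw": 0},
  ],
)

```text
clock: 8.52
tcp_pos: [456.4, -28.6, 92.5]
ee_rot: [-3.141, -0.001, 2.496]
contact_force: [0.6, -0.1, -0.7]
width: -0.1
gripper_force: 0.0
```

apply_moves(
  moves=[
    {"translation": [0, 0, 0.01], "yaw": 0},
    {"translation": [0, 0, 0.005], "yaw": 0},
    {"translation": [0, 0, 0], "yaw": 0},
  ],
)

```text
clock: 8.9
tcp_pos: [455.9, -28.6, 91.0]
ee_rot: [-3.141, -0.001, 2.496]
contact_force: [-4.9, 1.4, 12.1]
width: -0.0
gripper_force: 5.5
```

Firm contact at 91 mm again. I'll lift and go to far-left, staying above 130 mm.

apply_moves(
  moves=[
    {"translation": [0, 0, -0.1], "yaw": 0},
    {"translation": [0, 0, -0.28], "yaw": 0},
    {"translation": [-0.18, 0.2, 0], "yaw": 0},
    {"translation": [-0.18, 0.2, 0], "yaw": 0},
    {"translation": [-0.18, 0.2, 0], "yaw": 0},
  ],
)

```text
clock: 9.52
tcp_pos: [616.5, 2.4, 166.0]
ee_rot: [-3.142, -0.0, 2.495]
contact_force: [-0.7, 0.2, 1.2]
width: 0.2
gripper_force: 0.0
```

apply_moves(
  moves=[
    {"translation": [-0.18, 0.2, 0], "yaw": 0},
    {"translation": [0, 0, 0.1], "yaw": 0},
    {"translation": [0, 0, 0], "yaw": 0},
  ],
)

```text
clock: 9.9
tcp_pos: [666.7, 12.3, 143.1]
ee_rot: [-3.138, -0.004, 2.495]
contact_force: [-0.6, -0.1, 0.4]
width: -0.3
gripper_force: 0.0
```

```bash
python3 -c "
from h import *
go(74,80,90)
o=ctrl.get_obs();c=ctrl.camera('scene');cv2.imwrite('pics/s4.png',cv2.resize(c['image'][130:270,200:380,::-1],None,fx=4,fy=4))"
```

```text
t 9.9 tcp [666.7  12.3 143.1] rot [-179.8   -0.2  143. ] target [670.2   8. ] tool shift mm [-5.6 -1.2 53.1] norm [-0.028 -0.006  0.265] F [-0.6 -0.1  0.4] w -0.2979720674487728
```

View pics/s4.png

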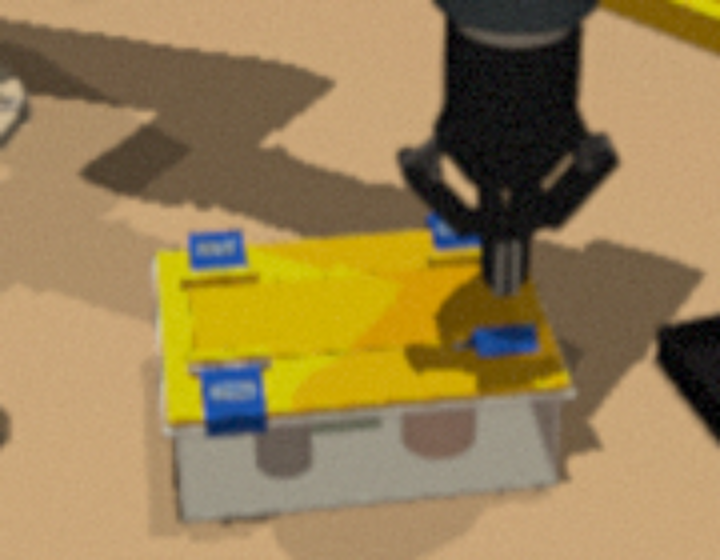

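Near-right, at (217,250), is flat, so three are shut, and the fingers are above far-left at (505,340).

apply_moves(
  moves=[
    {"translation": [-0.018, -0.005, 0.06], "yaw": 0},
    {"translation": [0, 0, 0.05], "yaw": 0},
    {"translation": [0, 0, 0.05], "yaw": 0},
    {"translation": [0, 0, 0.05], "yaw": 0},
    {"translation": [0, 0, 0.03], "yaw": 0},
  ],
)

```text
clock: 10.58
tcp_pos: [671.1, 9.0, 99.3]
ee_rot: [3.14, 0.003, 2.496]
contact_force: [-0.2, 0.0, 1.5]
width: 0.2
gripper_force: 0.7
```

apply_moves(
  moves=[
    {"translation": [0, 0, 0.01], "yaw": 0},
    {"translation": [0, 0, 0.01], "yaw": 0},
    {"translation": [0, 0, 0], "yaw": 0},
  ],
)

```text
clock: 10.95
tcp_pos: [669.8, 9.4, 93.8]
ee_rot: [-3.141, -0.001, 2.495]
contact_force: [0.3, -0.2, -0.4]
width: -0.1
gripper_force: 0.0
```

apply_moves(
  moves=[
    {"translation": [0, 0, 0.015], "yaw": 0},
    {"translation": [0, 0, 0.01], "yaw": 0},
    {"translation": [0, 0, 0], "yaw": 0},
  ],
)

```text
clock: 11.32
tcp_pos: [670.4, 9.4, 91.0]
ee_rot: [3.141, 0.001, 2.496]
contact_force: [-2.5, 1.4, 7.2]
width: -0.2
gripper_force: 3.9
```

apply_moves(
  moves=[
    {"translation": [0, 0, -0.1], "yaw": 0},
    {"translation": [0, 0, -0.25], "yaw": 0},
    {"translation": [0, 0, -0.25], "yaw": 0},
    {"translation": [0.2, -0.1, -0.2], "yaw": 0},
    {"translation": [0, 0, 0], "yaw": 0},
  ],
)

```text
clock: 11.95
tcp_pos: [626.4, 17.8, 255.2]
ee_rot: [3.135, 0.007, 2.496]
contact_force: [-0.5, -0.3, -0.3]
width: 0.3
gripper_force: 0.0
```

```bash
python3 -c "
from h import *
c=ctrl.camera('scene');cv2.imwrite('pics/s5.png',cv2.resize(c['image'][130:310,130:430,::-1],None,fx=2.6,fy=2.6))"
```

```text
(no output)
```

View pics/s5.png

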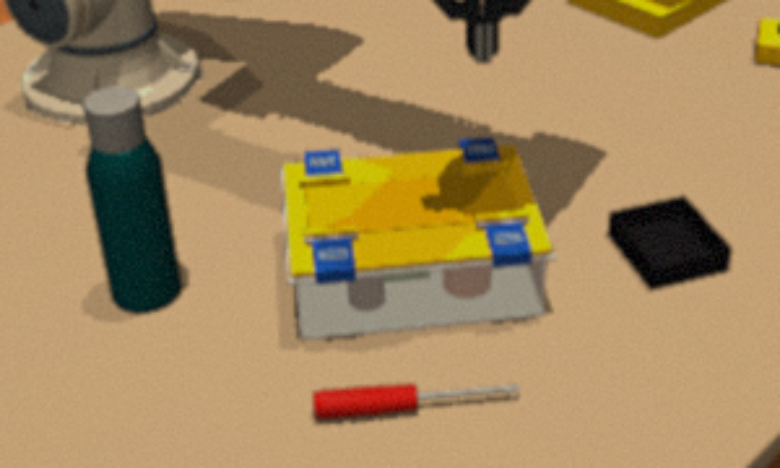

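All four clips, at (323,160), (480,150), (333,258) and (510,242), are flat. The flask, tray and screwdriver haven't moved, and the arm is clear.

```bash
python3 -c "
from h import *
print(ctrl.sign_off())"
```

```text
the job is handed in; nothing more can be done
None
```

All four clips look fully shut in the final view, pressed in the order far-right, near-left, near-right, far-left; the flask, tray and screwdriver are where they were, and the job is handed in at about 12 s.

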